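# Find the heavy side of a rotor and hold it down

### The arm

A 6-joint arm with a two-finger parallel gripper is mounted at the origin on the work surface. World frame = base frame: x ahead of the robot, y to its left, z up, the work surface at z = 0. Lengths are in m, angles in rad, forces in N, time in s.
With the tool pointing down it reaches from about 0.275 to 0.75 m from the base axis. Payload 10.2 kg.
Tool frame: the origin (TCP) lies on the centre line of the jaws, within the pads' length; the fingertips stand ahead of it and the grasp point (between the pads) lies 8 mm behind it (bot.finger_overhang is the y of the fingertips in the tool frame, in m); y points along the fingers, z is the direction in which the jaws open and shut, and the axes are right-handed (so a half turn about y gives the same grasp; the last joint's range is limited). The gripper opens to 85 mm and grips with 20 to 120 N. Pads are 22 mm wide; open, the fingers measure 114 mm over their backs; the gripper's body (76 mm by 85 mm) begins 54 mm behind the grasp point. The pads swing forward as they close: fully open they stand 13 mm farther back than shut.
Start: joints at [1.081, 0.313, 1.498, -0, 1.331, -0.223], TCP at [0.138, 0.506, 0.242] pointing down, gripper open.
Joint ranges: [-2.94, 2.94], [-0.97, 2.17], [0.19, 2.56], [-1.23, 4.37], [0.02, 3.11], [-2.88, 2.88]. Speed limits (rad/s): [2.39, 2.39, 3.01, 3.14, 3.14, 3.14].

### API

Orientations are given as a 3x3 rotation matrix whose columns are the frame's x, y, z axes.
In Python, from workcell import bot gives the robot as it stands.
- The arm moves only by the shell command python3 -m jog 'ROWS'. ROWS is JSON, a list of rows, each a list of 7 numbers: the shift along the tool's x, y, z in mm, then the turn, a rotation vector about the tool's x, y, z in rad, then the finger opening in mm, from 0 to 85.4. In form: [[dx, dy, dz, rx, ry, rz, claw], ...]. A call has 1 to 20 rows; each row shifts and turns the commanded pose from where the row before left it, along the tool's axes as they then stand; what a row does not reach is not made up. A row lasts 1/12 s, in which the tool goes at most 41.7 mm and 7.16 degrees, less where a joint would pass 70% of its speed; a pose out of reach is approached as far as the arm can. A call is refused whole if a number of a shift passes 41.7 or a number of a turn 0.125, either way. A call with a gripper value outside its range is refused whole. The fingers move at their own pace and stop on an object; the grip force is fixed at half the most. Time passes only in rows, so rows that do not move let the fingers close. It gives the time, the measured TCP pose, the force and the opening at its end, in the units of the state.
- bot.sense(): the state, without advancing time (a new reading comes with each control period).
- bot.capture(name): name is "scene" or "top" or "wrist"; returns a dict with "color" (420x560x3 uint8, red, green, blue), "vertical_fov" (degrees; the focal length in pixels is half the picture's height over the tangent of half this angle, whatever the lens; pixels are square), "cx", "cy" (the principal point, pixels), "extrinsics" (4x4, takes a point from camera to world coordinates). Camera axes: x right, y down, z forward; pixel columns grow to the right and rows downward; lengths in m; the calibration is good to about 2 mm. A picture is of the moment at which its call begins. There is no depth.
- bot.job_done(): hands the job in, once; it reports no verdict.
Trained networks look in the newest picture that a camera, given by its name, has taken for a name from the list of things; names that differ only in an ending like _2 or _b are one class to them, and where a whole thing is asked for, a point or a joint stands for the part that bears it (a point fixed in the world has none). Each returns a list of dicts, best first, with "score" (0 to 1); they miss things now and then, are a little off and sometimes report something else, mostly with a low value. They report only what shows in the picture. A call takes as long as a camera call.
- bot.search_frame(camera, query): "pixel" ([column, row] in pixels, amid what is visible of it).
- bot.outline_of(camera, query): "mask" (420x560 bool, what is visible of it) and "pixel" ([column, row] in pixels, amid what is visible of it).
The state is a dict: "time": time; "joint_positions": joint angles; "qvel": joint speeds; "tau": joint torques, N m; "tool_pos": TCP position; "eef_rot": TCP orientation; "wrist_force": force on the tool from outside, world axes, zero at the start; "moment": the same for the moment, N m; "width": opening from 0.0 (shut) to 1.0 (fully open).
Only numpy, scipy, OpenCV 4.12 (cv2) and the standard library are available. Lean on these libraries where they do the work, as an engineer would, in place of code of your own. Each camera call takes 0.05 s, during which the arm holds its last target.

### The job

The metal rotor with six stub pins on the balancing stand is out of balance, and its stiff grease keeps it from settling fully by itself. Turn it by hand to find its heavy side (feel or watch which way it wants to go from each side), and bring the heavy side straight down. Finish while still holding the rotor there with the fingers, motionless, and leave the other things on the bench as they are.

Things in the scene. Friction and masses are not known exactly. Their poses are not given: they have to be found in the camera images.
- stand: Fixed stand: base plate 150 x 130 x 12 mm (x, y, z) and two aluminium posts, each 26 mm wide (x), 12 mm thick (y), up to 131 mm above the bench, their inner faces 44 mm either side of the rotor's mid-plane. Origin at the centre of the base's underside, z up, y along the rotor's axle.
- hub (a point): Centre of the rotor on its axle, 120 mm above the bench, axes as the stand's. The bearing is stiffly greased, so the rotor never swings: let go, it creeps heavy side downwards (slower than 3 rad/s, settled in 1 to 4 s) and sticks some 20 to 40 degrees short of straight down, on whichever side it came from, the same angle for both sides. It also sticks that near straight up.
- rotor: Aluminium disc, 120 mm diameter, 14 mm thick, on the horizontal axle, with six round steel stub pins, 10 mm thick, standing out radially from 60 to 85 mm from the axle, evenly spaced (60 degrees). It turns endlessly (positive: its top moves to the stand's +x). Push a pin sideways, or pinch a pin or the rim from above. Origin at the hub, own y along the axle, own z along the banded pin.
- mark (a point): Black band on one pin, 80 mm from the axle. It shows how the rotor turns; where the heavy side lies from it differs every time. The hidden weight resists by 2 to 3.5 N at the pins when its side is level with the axle, grease by 1.3 N, more when fast. At the start the rotor may still be creeping, and it then sticks with the heavy side 20 to 40 degrees to either side of straight down, or near straight up.
- driver: Bystander: screwdriver 170 mm long, lying on the bench; leave it.
- brush: Bystander: brush 160 mm long with a wooden handle, lying on the bench; leave it.
- jar: Bystander: small amber jar, 48 mm diameter, 50 mm high, beside the stand; leave it.
- spool: Bystander: metal spool, 54 mm diameter, 40 mm high, standing on its flange beside the stand; leave it.
- flask: Bystander: clear bottle, 52 mm diameter, 120 mm high; leave it.
- dish: Bystander: open steel dish 90 x 70 x 22 mm; leave it.
- tweezers: Bystander: dark tweezers 120 mm long, lying on the bench; leave them.

How it is judged:
On the way:
1. the fingers press on the rotor while it stands turned at least 25 degrees from where it was at the start (distance of mark from where it was at the start of the episode above 0.035 m and contact force between the fingers and rotor above 1 N), for 0.1 s.
At the end, for the whole second after the job is handed in: The rotor's heavy side points straight down within 0.2 rad (about 11 degrees), the rotor is still (below 0.1 rad/s), and the fingers are holding it (more than 3 N of contact) through the last second (angle between core_c0's own z axis and vertical below 0.2 rad and contact force between the fingers and rotor above 3 N and angular speed of rotor below 0.1 rad/s); the arm keeps its last pose, push and grip.
It fails at once if a bystander was shifted by more than 25 mm (distance of any of driver, brush, jar, spool, flask, dish, tweezers from where it was at the start of the episode above 0.025 m).
It also fails if it takes over 72 s, if anything falls off the work surface, if the arm or the gripper's body presses on something with over 40 N, if the wrist force passes 120 N, or if a joint passes its speed limit or range.

## Working session

There is one attempt and no reset: what is moved stays moved. The work goes in short steps, Python scripts to look and compute and a shell command to move; the robot and the scene stay as the last step left them, time stands still between calls to the robot, and variables do not carry over. Pictures are saved under pics/ and viewed, and the job is handed in when it is done.

```bash
ls; mkdir -p pics; python3 - <<'E'
from workcell import bot
import cv2,numpy as np
np.set_printoptions(precision=4,suppress=True)
for n in ["scene","top","wrist"]:
    c=bot.capture(n); cv2.imwrite(f"pics/{n}0.png",c["color"][:,:,::-1])
    print(n,c["vertical_fov"],c["cx"],c["cy"]);print(np.array(c["extrinsics"]))
    for q in ["stand","hub","rotor","mark"]:
        try: print(q,[(r["score"],r["pixel"]) for r in bot.search_frame(n,q)][:3])
        except Exception as e: print(q,e)
s=bot.sense();print(s, bot.finger_overhang)
E
```

```text
pics
scene 56.27439332616121 286.2261618409404 211.592466110909
[[-0.5357  0.6364 -0.555   1.1527]
 [ 0.8442  0.3913 -0.3663  0.4198]
 [-0.0159 -0.6648 -0.7469  0.993 ]
 [ 0.      0.      0.      1.    ]]
stand [(0.75, [277.5, 224.5])]
hub [(0.58, [276.8, 224.1])]
rotor [(0.7, [280.6, 207.4])]
mark [(0.65, [277.1, 206.9])]
top 57.441338776982 278.6056683009777 207.54238955814503
[[ 0.0281 -0.9848  0.1713  0.3584]
 [-0.9994 -0.0313 -0.0158 -0.0115]
 [ 0.0209 -0.1707 -0.9851  1.0284]
 [ 0.      0.      0.      1.    ]]
stand [(0.8, [282.3, 219.3])]
hub [(0.64, [281.1, 217.0])]
rotor [(0.78, [284.8, 211.9])]
mark [(0.92, [282.8, 212.2])]
wrist 62.764984916648864 277.8264950895644 206.9853104234082
[[ 0.2636  0.9148  0.3059  0.0596]
 [ 0.9646 -0.2499 -0.084   0.5286]
 [-0.0004  0.3172 -0.9484  0.3741]
 [ 0.      0.      0.      1.    ]]
stand []
hub []
rotor []
mark []
{'time': 0.75, 'joint_positions': array([ 1.0806,  0.3129,  1.4977,  0.    ,  1.331 , -0.2234]), 'qvel': array([-0.0015, -0.0013, -0.0005,  0.0004, -0.0014,  0.0014]), 'tau': array([  0.0006, -41.2125, -25.9887,  -0.0001,   0.0006,  -0.    ]), 'tool_pos': array([0.1384, 0.5064, 0.2423]), 'eef_rot': array([[ 0.9646,  0.    ,  0.2636],
       [-0.2636,  0.    ,  0.9646],
       [ 0.    , -1.    ,  0.    ]]), 'wrist_force': array([-0.3669, -0.2878, -0.7743]), 'moment': array([-0.0082,  0.0005,  0.0587]), 'width': 0.9984289693331353} 0.011
```

View pics/scene0.png

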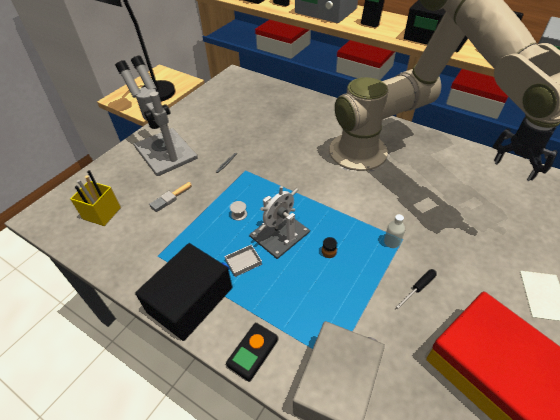

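View pics/top0.png

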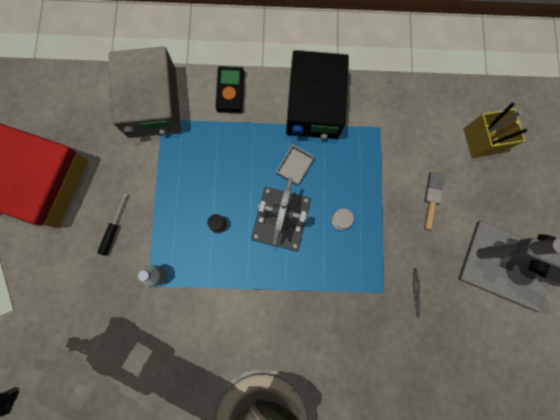

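```bash
cat > h.py <<'E'
from workcell import bot
import cv2,numpy as np
np.set_printoptions(precision=4,suppress=True)
def cam(n):
    c=bot.capture(n); h=c["color"].shape[0]; f=h/2/np.tan(np.radians(c["vertical_fov"])/2)
    return c,f,np.array(c["extrinsics"])
def proj(c,f,T,P):
    p=(np.asarray(P)-T[:3,3])@T[:3,:3]
    return np.stack([c["cx"]+f*p[...,0]/p[...,2],c["cy"]+f*p[...,1]/p[...,2]],-1)
def ray(c,f,T,px,z):
    d=T[:3,:3]@np.array([(px[0]-c["cx"])/f,(px[1]-c["cy"])/f,1]); o=T[:3,3]
    return o+d*(z-o[2])/d[2]
E
python3 - <<'E'
from h import *
for n,(x,y) in dict(scene=(240,170),top=(240,170)).items():
    c,f,T=cam(n)
    im=c["color"][y:y+95,x:x+90,::-1]
    cv2.imwrite(f"pics/{n}1.png",cv2.resize(im,None,fx=6.3,fy=6.3,interpolation=cv2.INTER_CUBIC))
    print(n,f)
    for q in ["stand","rotor","mark"]:
        m=bot.outline_of(n,q)
        if m:
            mm=m[0]["mask"].astype(np.uint8); 
            cs,_=cv2.findContours(mm,0,2); k=max(cs,key=cv2.contourArea)
            print(q,m[0]["score"],m[0]["pixel"],mm.sum(),cv2.minAreaRect(k))
    for q in ["hub","mark"]:
        print(q,[ray(c,f,T,r["pixel"],.12) for r in bot.search_frame(n,q)][:1])
E
```

```text
scene 392.6812759421563
stand 0.93 [278.3, 224.0] 2272 ((277.9000244140625, 224.29998779296875), (59.479408264160156, 58.584983825683594), 63.43495178222656)
rotor 0.76 [279.4, 207.7] 888 ((278.0307922363281, 208.44613647460938), (25.303083419799805, 53.58300018310547), 29.744882583618164)
mark 0.6 [278.3, 211.9] 844 ((277.1065673828125, 207.32789611816406), (25.710399627685547, 52.594974517822266), 31.759479522705078)
hub [array([ 0.5635, -0.0024,  0.12  ])]
mark [array([ 0.5055, -0.0445,  0.12  ])]
top 383.2445622658424
stand 0.75 [279.3, 218.1] 2741 ((281.8916320800781, 211.66348266601562), (49.106910705566406, 69.72175598144531), 13.5704345703125)
rotor 0.96 [284.2, 212.0] 674 ((281.88812255859375, 210.92453002929688), (61.92357635498047, 32.42057418823242), 78.9964599609375)
mark 0.72 [283.4, 212.2] 613 ((281.9817810058594, 211.90631103515625), (63.88680648803711, 32.229705810546875), 78.9964599609375)
hub [array([ 0.5007, -0.0352,  0.12  ])]
mark [array([ 0.5049, -0.0442,  0.12  ])]
```

View pics/scene1.png

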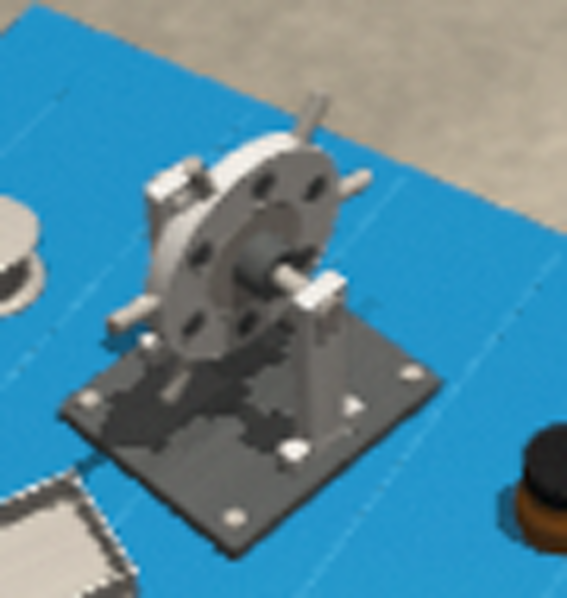

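View pics/top1.png

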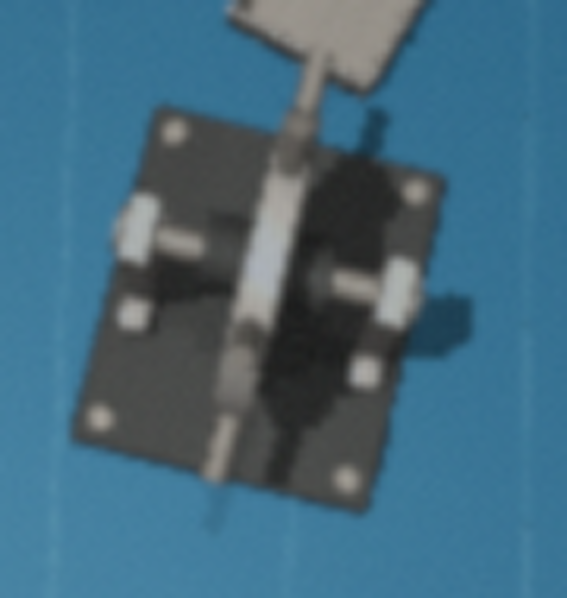

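```bash
python3 - <<'E'
from h import *
from scipy.optimize import least_squares
t=cam("top"); s=cam("scene")
k=6.3
# world approx corners: top img up=+x, left=+y
C=np.array([[75,65,12],[75,-65,12],[-75,-65,12],[-75,65,12]])/1e3
tp=np.array([[160,107],[443,180],[368,512],[73,440]])/k+[240,170]-0.42
sp=np.array([[440,380],[237,555],[60,412]])/k+[240,170]-.42
for i in range(4): print(ray(*t,tp[i],.012))
for i in range(3): print(ray(*s,sp[i],.012))
def w(p): 
    R=np.array([[np.cos(p[2]),-np.sin(p[2]),0],[np.sin(p[2]),np.cos(p[2]),0],[0,0,1]])
    return R
def res(p,P=C): return (proj(*t,C@w(p).T+[p[0],p[1],0])-tp).ravel()
r=least_squares(res,[.5,-.03,-.2]);print(r.x,r.fun)
print("yaw deg",np.degrees(r.x[2]))
print("scene pred",(proj(*s,C@w(r.x).T+[r.x[0],r.x[1],0])-[240,170])*k, "hub",(proj(*s,np.array([r.x[0],r.x[1],.12]))-[240,170])*k)
# combined: scene corner order: find nearest
P=lambda p:C@w(p).T+[p[0],p[1],0]
pr=proj(*s,P(r.x)); idx=[np.argmin(np.linalg.norm(pr-q,axis=1)) for q in sp];print(idx)
r2=least_squares(lambda p:np.r_[res(p),(proj(*s,P(p))[idx]-sp).ravel()],r.x);print(r2.x,r2.fun)
p=r2.x
# pins: project for angle phi
X=w(p)[:,0];Z=np.array([0,0,1]);H=np.array([p[0],p[1],.12])
for a in range(0,60,10):
    print(a)
    for j in range(6):
        g=np.radians(a+60*j); q=H+.085*(np.sin(g)*X+np.cos(g)*Z)
        print((proj(*s,q)-[240,170])*k,(proj(*t,q)-[240,170])*k)
E
```

```text
[0.5918 0.0108 0.012 ]
[ 0.5637 -0.1119  0.012 ]
[ 0.4206 -0.0824  0.012 ]
[0.4471 0.0424 0.012 ]
[0.4511 0.0443 0.012 ]
[0.5959 0.0156 0.012 ]
[ 0.5697 -0.1085  0.012 ]
[ 0.5059 -0.0353 -0.2127] [-0.5968 -0.4283  1.0315 -0.6315  0.2217  0.6829 -0.6424  0.2972]
yaw deg -12.184829250941114
scene pred [[232.2473 545.2068]
 [ 52.5697 398.7665]
 [261.8319 240.3912]
 [441.8173 370.9874]] hub [241.2304 242.4301]
[np.int64(3), np.int64(0), np.int64(1)]
[ 0.5069 -0.0345 -0.2085] [-0.9971 -0.735   0.6691 -1.1306  0.0827  0.2162 -0.8224  0.0324  0.7372
 -0.8053 -0.1752 -0.7866 -0.7541 -1.2697]
0
[235.54   117.8383] [271.7818 222.3017]
[122.3326 269.2122] [314.3545  52.0092]
[134.3125 387.8721] [303.8411 103.7857]
[246.6342 358.0001] [258.4662 294.4425]
[347.7723 222.2214] [217.7556 458.3684]
[347.9794 101.5652] [220.2532 439.3629]
10
[212.2448 136.8402] [281.509  182.4335]
[114.194  296.4272] [316.3942  45.0587]
[148.8131 393.7123] [297.694  130.1994]
[267.2817 339.9719] [250.2427 328.2142]
[356.4293 197.3358] [214.3051 471.3056]
[335.6082  92.4217] [226.3073 413.059 ]
20
[189.688 159.495] [29
[... 245 characters left out ...]
6039 113.2979]
[110.4138 343.9263] [315.6154  51.2501]
[184.5945 391.7745] [283.1384 191.8221]
[305.3837 296.677 ] [234.9449 390.3698]
[363.809  151.3641] [211.7839 478.7987]
[301.6722  87.9513] [242.3658 344.7323]
40
[150.0472 212.4839] [305.371   86.4421]
[114.6929 362.7216] [312.9685  63.5944]
[204.7348 384.3221] [275.104  225.4587]
[321.8973 272.5259] [228.2566 417.1746]
[362.1744 131.5868] [212.9348 472.5207]
[281.0245  93.0689] [251.8173 305.0804]
50
[134.4115 240.8943] [310.6625  65.8587]
[122.7844 377.4832] [308.9905  81.3365]
[225.6035 372.934 ] [266.8167 259.928 ]
[336.1519 247.4991] [222.4647 440.091 ]
[356.8847 114.7925] [215.7649 459.3286]
[258.7351 103.1062] [261.7529 263.7278]
```

```bash
python3 -m jog '[[31.2,-2.5,-26.5,0,0,0,60],[31.2,-2.5,-26.5,0,0,0,60],[31.2,-2.5,-26.5,0,0,0,60],[31.2,-2.5,-26.5,0,0,0,60],[31.2,-2.5,-26.5,0,0,0,60],[31.2,-2.5,-26.5,0,0,0,60],[31.2,-2.5,-26.5,0,0,0,60],[31.2,-2.5,-26.5,0,0,0,60],[31.2,-2.5,-26.5,0,0,0,60],[31.2,-2.5,-26.5,0,0,0,60],[31.2,-2.5,-26.5,0,0,0,60],[31.2,-2.5,-26.5,0,0,0,60]]'
cat > fit.py <<'E'
from h import *
P0=np.array([0.5069,-0.0345]);YAW=-0.2085
X=np.array([np.cos(YAW),np.sin(YAW),0]);Y=np.array([-np.sin(YAW),np.cos(YAW),0]);Z=np.array([0,0,1.]);H=np.array([*P0,.12])
def ring(g,r,y=0): 
    g=np.atleast_1d(g)[:,None]; return H+r*(np.sin(g)*X+np.cos(g)*Z)+y*Y
def overlay(n,a,name,box=None,k=6,m=None):
    """a deg of pins; draws"""
    C=cam(n); c=C[0]; im=c["color"][:,:,::-1]
    if box is None:
        u,v=proj(*C,H); box=(int(u)-45,int(v)-48,90,95)
    x,y,w,h=box
    big=cv2.resize(im[y:y+h,x:x+w],None,fx=k,fy=k,interpolation=cv2.INTER_CUBIC)
    raw=big.copy()
    for j in range(6):
        g=np.radians(a+60*j)
        for r,col in ((.085,(0,0,255)),(.06,(0,255,0))):
            u,v=(proj(*C,ring(g,r))[0]-[x,y]+.5)*k
            cv2.circle(big,(int(u),int(v)),3,col,-1)
        cv2.putText(big,str(int(round((a+60*j)%360))),(int(u)-8,int(v)+4),0,.45,(0,255,255),1)
    cv2.imwrite(name,big); return raw
E
python3 - <<'E'
from fit import *
overlay("scene",20,"pics/s2.png");overlay("top",20,"pics/t2.png")
print(bot.sense()["tool_pos"])
E
```

```text
time: 2.45
tool_pos: [0.4165, 0.0989, 0.2727]
eef_rot: [[0.965, 0.001, 0.264], [-0.264, 0.0, 0.965], [0.001, -1.0, 0.0]]
wrist_force: [0.8, 0.8, 0.5]
width: 0.705
[0.4181 0.097  0.2724]
```

View pics/s2.png

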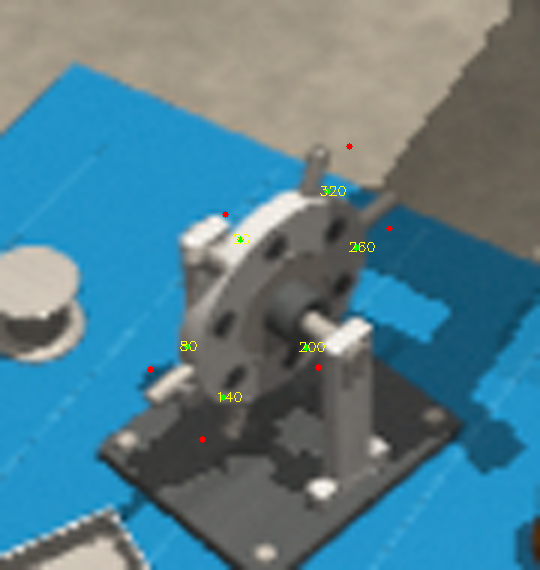

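View pics/t2.png

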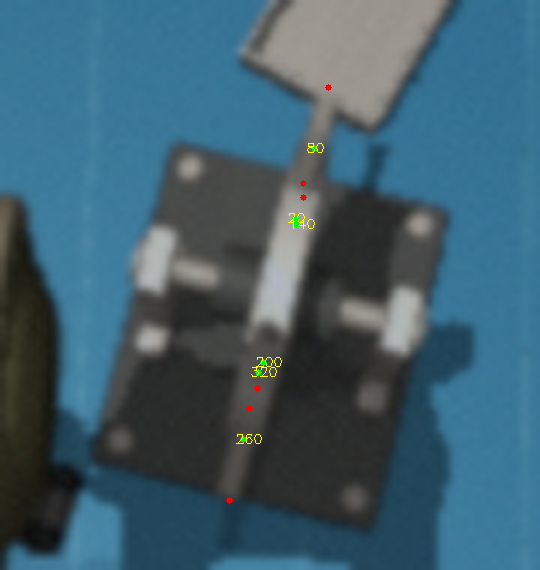

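```bash
python3 -m jog '[[30,0,-26,0,0,0,60],[30,0,-26,0,0,0,60],[30,0,-26,0,0,0,60],[30,0,-26,0,0,0,60],[0,0,0,0,0.1164,0,60],[0,0,0,0,0.1164,0,60],[0,0,0,0,0.1164,0,60],[0,0,0,0,0.1164,0,60],[0,0,0,0,0.1164,0,60],[0,0,0,0,0.1164,0,60],[0,0,0,0,0.1164,0,60],[0,0,0,0,0.1164,0,60],[0,0,0,0,0.1164,0,60],[0,0,0,0,0.1164,0,60],[0,0,0,0,0.1164,0,60],[0,0,0,0,0.1164,0,60],[0,0,0,0,0.1164,0,60]]'
python3 - <<'E'
from fit import *
overlay("scene",33,"pics/s3.png")
c=bot.capture("wrist");cv2.imwrite("pics/w3.png",c["color"][:,:,::-1])
E
```

```text
time: 3.97
tool_pos: [0.5039, -0.0303, 0.2723]
eef_rot: [[-0.213, -0.0, 0.977], [-0.977, 0.0, -0.213], [-0.0, -1.0, -0.0]]
wrist_force: [0.8, 0.0, 0.4]
width: 0.704
```

View pics/s3.png

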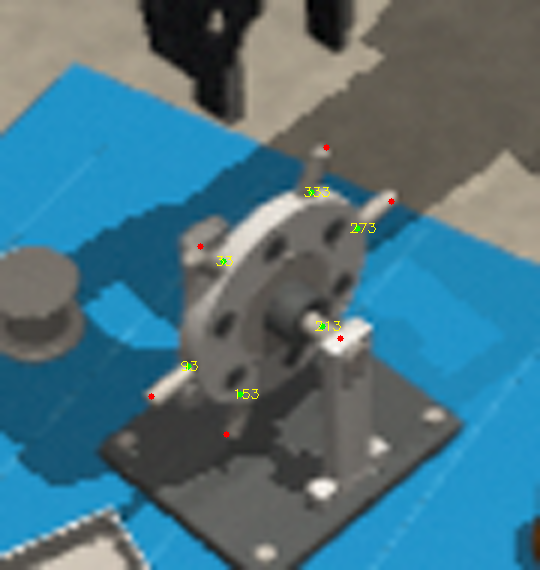

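View pics/w3.png

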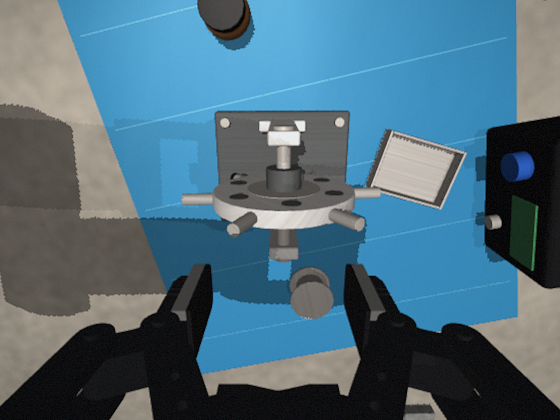

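```bash
python3 -m jog '[[0.9,6.8,-14.7,0,0,0,60],[0.9,6.8,-14.7,0,0,0,60],[0.9,6.8,-14.7,0,0,0,60],[0.9,6.8,-14.7,0,0,0,60],[0,0,0,0.1156,0,0,60],[0,0,0,0.1156,0,0,60],[0,0,0,0.1156,0,0,60],[0,0,0,0.1156,0,0,60],[0,0,0,0,0,0,60]]'
python3 - <<'E'
from fit import *
s=bot.sense();d=s["tool_pos"]-H
print(d@X,d@Y,d@Z,s["eef_rot"][:,1]@X,s["eef_rot"][:,1]@Y,s["eef_rot"][:,1]@Z)
overlay("scene",33,"pics/s4.png")
c=bot.capture("wrist");cv2.imwrite("pics/w4.png",c["color"][:,:,::-1])
E
```

```text
time: 4.82
tool_pos: [0.4435, -0.0211, 0.2439]
eef_rot: [[-0.204, 0.438, 0.875], [-0.979, -0.092, -0.182], [0.001, -0.894, 0.448]]
wrist_force: [0.4, -0.1, -0.8]
width: 0.7
-0.06478332416017168 1.7717680590553034e-05 0.12392559185440821 0.44780733630346337 0.0002672607283738925 -0.8941300342369112
```

View pics/w4.png

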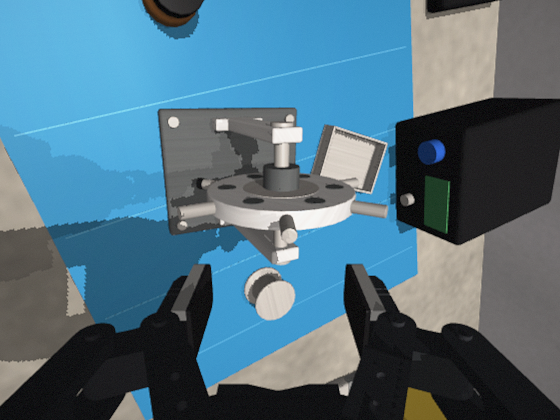

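View pics/s4.png

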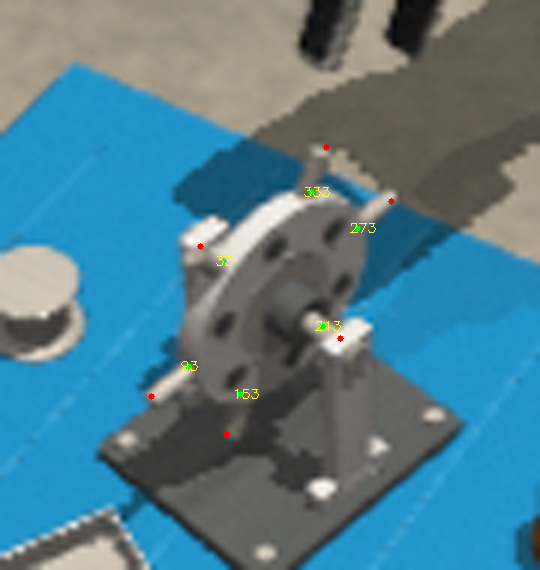

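```bash
python3 -m jog '[[0,16.2,0,0,0,0,60],[0,16.2,0,0,0,0,60],[0,16.2,0,0,0,0,60],[0,16.2,0,0,0,0,60],[0,0,0,0,0,0,0],[0,0,0,0,0,0,0],[0,0,0,0,0,0,0],[0,0,0,0,0,0,0],[0,0,0,0,0,0,0],[0,0,0,0,0,0,0]]'
python3 - <<'E'
from fit import *
s=bot.sense();d=s["tool_pos"]-H
print(d@X,d@Y,d@Z,np.degrees(np.arctan2(d@X,d@Z)),s["width"],s["wrist_force"])
overlay("scene",33,"pics/s5.png")
E
```

```text
time: 5.75
tool_pos: [0.4748, -0.0285, 0.1887]
eef_rot: [[-0.207, 0.439, 0.874], [-0.978, -0.093, -0.185], [0.0, -0.894, 0.449]]
wrist_force: [-1.6, 1.7, 6.4]
width: 0.088
-0.0326976410871021 -0.0007574962072691209 0.06866370647906486 -25.463779029239372 0.08805195102369104 [-1.6482  1.6721  6.3597]
```

View pics/s5.png

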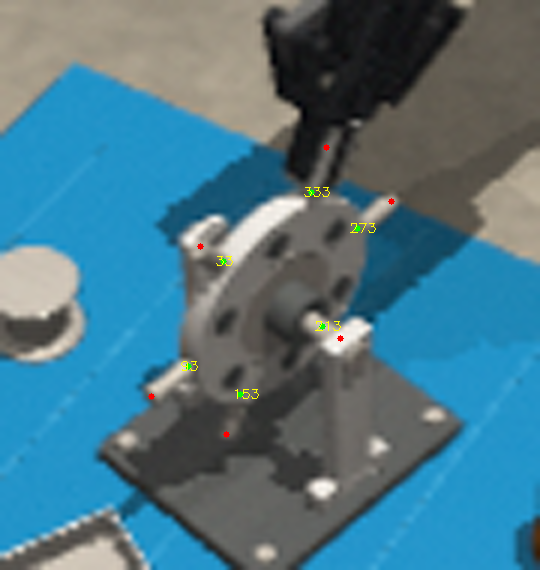

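```bash
python3 -m jog '[[0,0.5,9.1,-0.12,0,0,0],[0,0.5,9.1,-0.12,0,0,0],[0,0.5,9.1,-0.12,0,0,0],[0,0.5,9.1,-0.12,0,0,0],[0,0.5,9.1,-0.12,0,0,0],[0,0.5,9.1,-0.12,0,0,0],[0,0,0,0,0,0,0]]'
python3 - <<'E'
from fit import *
s=bot.sense();d=s["tool_pos"]-H;y=s["eef_rot"][:,1]
a=np.degrees(np.arctan2(-y@X,-y@Z))
print(d@X,d@Y,d@Z,np.degrees(np.arctan2(d@X,d@Z)),a,s["width"],s["wrist_force"],s["joint_positions"])
overlay("scene",a,"pics/s6.png")
E
```

```text
time: 6.38
tool_pos: [0.5277, -0.0401, 0.1908]
eef_rot: [[-0.208, -0.259, 0.943], [-0.978, 0.055, -0.2], [-0.0, -0.964, -0.264]]
wrist_force: [-1.7, -1.2, -1.4]
width: 0.087
0.021543308330920004 -0.0012066956055495689 0.07079453385241799 16.925398933671183 15.334490784215737 0.08698952245334478 [-1.6715 -1.2244 -1.3617] [-0.2877  0.5115  1.3672 -0.0206  1.5298 -0.0749]
```

View pics/s6.png

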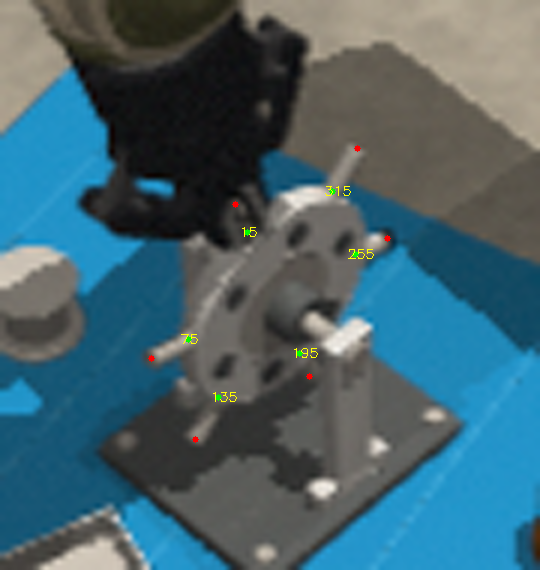

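```bash
python3 -m jog '[[0,0.5,9.1,-0.12,0,0,0],[0,0.5,9.1,-0.12,0,0,0],[0,0.5,9.1,-0.12,0,0,0],[0,0.5,9.1,-0.12,0,0,0],[0,0.5,9.1,-0.12,0,0,0],[0,0.5,9.1,-0.12,0,0,0],[0,0.5,9.1,-0.12,0,0,0],[0,0,0,0,0,0,0],[0,0,0,0,0,0,0]]'
python3 - <<'E'
from fit import *
s=bot.sense();d=s["tool_pos"]-H;y=s["eef_rot"][:,1]
a=np.degrees(np.arctan2(-y@X,-y@Z))
print(d@X,d@Y,d@Z,np.hypot(d@X,d@Z),np.degrees(np.arctan2(d@X,d@Z)),a,s["width"],s["wrist_force"],s["joint_positions"])
overlay("scene",a,"pics/s7.png")
E
```

```text
time: 7.18
tool_pos: [0.5723, -0.0484, 0.1513]
eef_rot: [[-0.207, -0.876, 0.436], [-0.978, 0.186, -0.091], [-0.002, -0.446, -0.895]]
wrist_force: [-39.8, 8.1, -14.7]
width: 0.083
0.06687167486043097 -3.562847031996602e-05 0.03134412152865618 0.07385306258404159 64.8865532225875 63.54391728649098 0.08255163889962741 [-39.7803   8.0734 -14.7247] [-0.2663  1.1559  0.6171 -0.0819  2.4754 -0.0915]
```

View pics/s7.png

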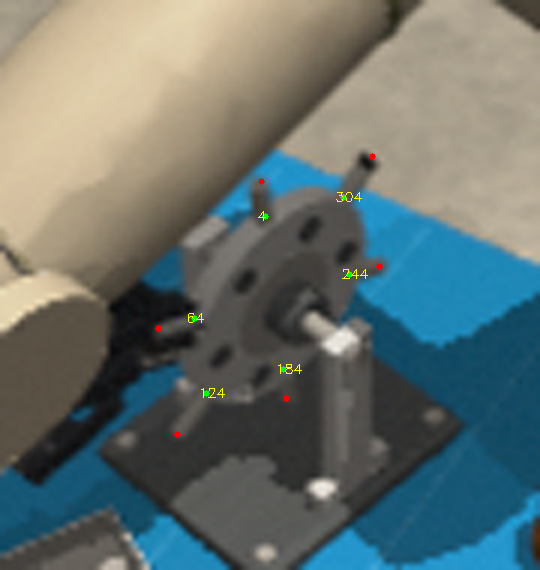

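```bash
python3 -m jog '[[0,0,0,0,0,0,60],[0,0,0,0,0,0,60],[0,0,0,0,0,0,60],[0,-16,0,0,0,0,60],[0,-16,0,0,0,0,60],[0,-16,0,0,0,0,60]]'
python3 - <<'E'
from fit import *
s=bot.sense();d=s["tool_pos"]-H;y=s["eef_rot"][:,1]
a=np.degrees(np.arctan2(-y@X,-y@Z))
print(d@X,d@Y,d@Z,np.hypot(d@X,d@Z),np.degrees(np.arctan2(d@X,d@Z)),a,s["width"],s["wrist_force"],s["joint_positions"])
overlay("scene",64,"pics/s8.png")
E
python3 -m jog '[[0,0,0,0,0,0,60],[0,0,0,0,0,0,60],[0,0,0,0,0,0,60],[0,0,0,0,0,0,60],[0,0,0,0,0,0,60],[0,0,0,0,0,0,60],[0,0,0,0,0,0,60],[0,0,0,0,0,0,60],[0,0,0,0,0,0,60],[0,0,0,0,0,0,60],[0,0,0,0,0,0,60],[0,0,0,0,0,0,60]]'
python3 - <<'E'
from fit import *
overlay("scene",64,"pics/s9.png")
E
```

```text
time: 7.73
tool_pos: [0.6144, -0.0582, 0.178]
eef_rot: [[-0.208, -0.87, 0.448], [-0.978, 0.185, -0.095], [0.0, -0.458, -0.889]]
wrist_force: [1.2, 0.3, -0.1]
width: 0.706
0.1100821545572222 -0.0009714771265111688 0.058012944960338625 0.12443304438504844 62.21091222250693 62.74165111680013 0.7057755629090383 [ 1.1868  0.3412 -0.1401] [-0.2644  1.3282  0.1869 -0.1192  2.7182 -0.1339]
time: 8.78
tool_pos: [0.6142, -0.0581, 0.1758]
eef_rot: [[-0.208, -0.871, 0.446], [-0.978, 0.185, -0.095], [-0.0, -0.456, -0.89]]
wrist_force: [0.4, -0.5, -0.4]
width: 0.701
```

View pics/s8.png

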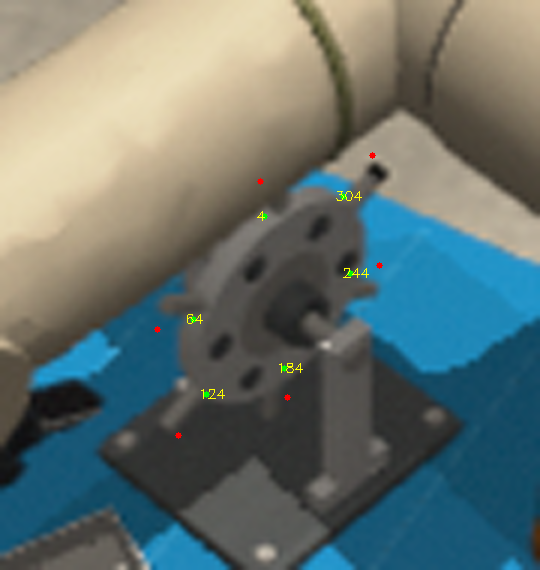

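View pics/s9.png

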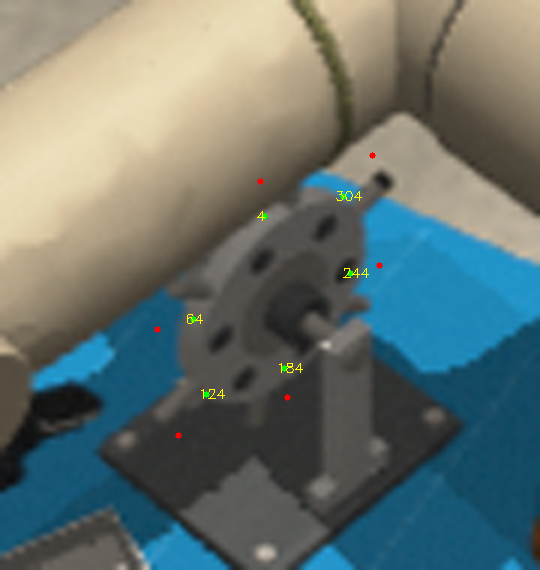

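```bash
python3 -m jog '[[0,0.9,-15,0.12,0,0,60],[0,0.9,-15,0.12,0,0,60],[0,0.9,-15,0.12,0,0,60],[0,0.9,-15,0.12,0,0,60],[0,0.9,-15,0.12,0,0,60],[0,0.9,-15,0.12,0,0,60],[0,0.9,-15,0.12,0,0,60],[0,0.9,-15,0.12,0,0,60],[0,0.9,-15,0.12,0,0,60],[0,0,0,0,0,0,60],[0,0,0,0,0,0,60],[0,0,0,0,0,0,60]]'
python3 - <<'E'
from fit import *
s=bot.sense();d=s["tool_pos"]-H;y=s["eef_rot"][:,1]
a=np.degrees(np.arctan2(-y@X,-y@Z))
print(d@X,d@Y,d@Z,np.hypot(d@X,d@Z),np.degrees(np.arctan2(d@X,d@Z)),a,s["width"],s["wrist_force"],s["joint_positions"])
overlay("scene",40,"pics/s10.png")
E
python3 -m jog '[[0,0,0,0,0,0,60],[0,0,0,0,0,0,60],[0,0,0,0,0,0,60],[0,0,0,0,0,0,60],[0,0,0,0,0,0,60],[0,0,0,0,0,0,60],[0,0,0,0,0,0,60],[0,0,0,0,0,0,60],[0,0,0,0,0,0,60],[0,0,0,0,0,0,60],[0,0,0,0,0,0,60],[0,0,0,0,0,0,60]]'
python3 - <<'E'
from fit import *
overlay("scene",40,"pics/s11.png")
E
```

```text
time: 9.83
tool_pos: [0.5109, -0.0367, 0.2446]
eef_rot: [[-0.207, -0.038, 0.978], [-0.978, 0.008, -0.207], [0.0, -0.999, -0.039]]
wrist_force: [0.4, 0.4, 0.3]
width: 0.708
0.004374625545912155 -0.0013323347526113078 0.12464704748441038 0.1247237900131639 2.010033540242501 2.2138037328021016 0.7080601824432858 [0.4076 0.4285 0.3317] [-0.2989  0.3037  1.5044 -0.0039  1.372  -0.0896]
time: 10.88
tool_pos: [0.5103, -0.0364, 0.244]
eef_rot: [[-0.207, -0.038, 0.978], [-0.978, 0.008, -0.207], [0.0, -0.999, -0.039]]
wrist_force: [0.5, -0.4, 0.0]
width: 0.7
```

View pics/s10.png

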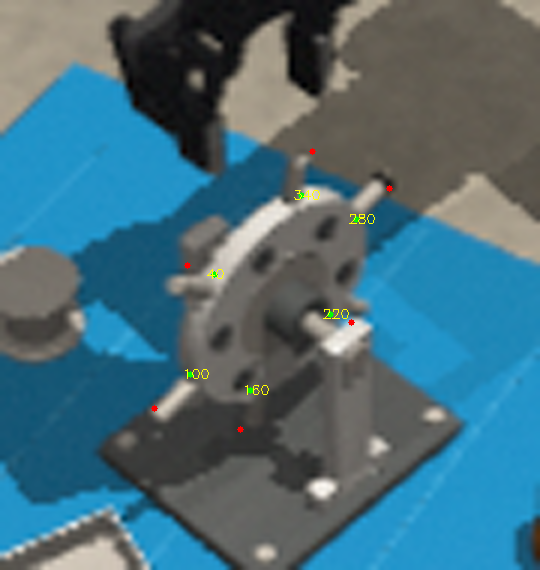

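View pics/s11.png

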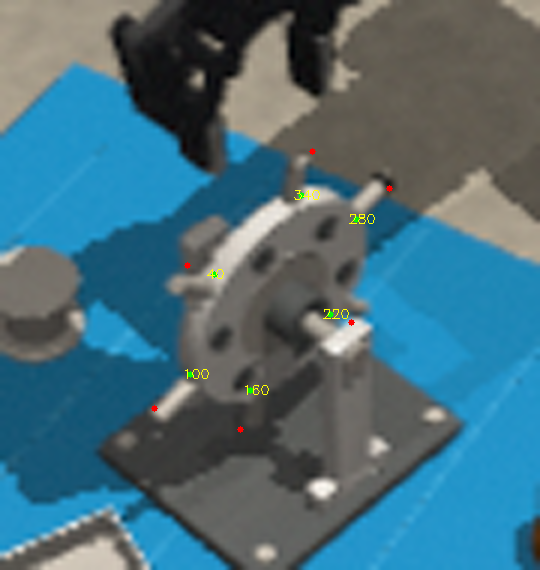

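```bash
python3 - <<'E'
from fit import *
from scipy.optimize import least_squares
C=cam("scene");u,v=proj(*C,H);x,y=int(u)-45,int(v)-48
obs={"A2":({340:(304,156),280:(391,182),40:(172,285),100:(160,414)},0),
"A1(s4)":({340:(323,150),280:(395,195),100:(151,396),160:(236,433)},0)}
for k,(o,_) in obs.items():
    f=lambda p:np.concatenate([(proj(*C,ring(np.radians(p[0]+b),.085))[0]+p[1:]-[x,y]+.5)*6-np.array(q) for b,q in o.items()])
    r=least_squares(f,[0,0,0]);print(k,r.x,np.round(r.fun,1))
    f2=lambda p:f([p[0],0,0]);r=least_squares(f2,[0]);print(r.x,np.round(r.fun,1))
overlay("scene",46,"pics/s12.png")
E
```

```text
A2 [5.8801 0.0842 0.1399] [-3.1  1.5 -3.1 -2.6  7.3 -2.9 -1.1  4. ]
[5.9418] [-3.8  0.8 -3.6 -3.6  6.7 -3.6 -1.6  3.3]
A1(s4) [-4.5478  0.3703 -0.2029] [ 1.1 -2.4 -1.7  0.3  3.2  3.5 -2.6 -1.5]
[-4.4929] [-1.2 -1.1 -3.9  1.5  1.   4.8 -4.7 -0.3]
```

View pics/s12.png

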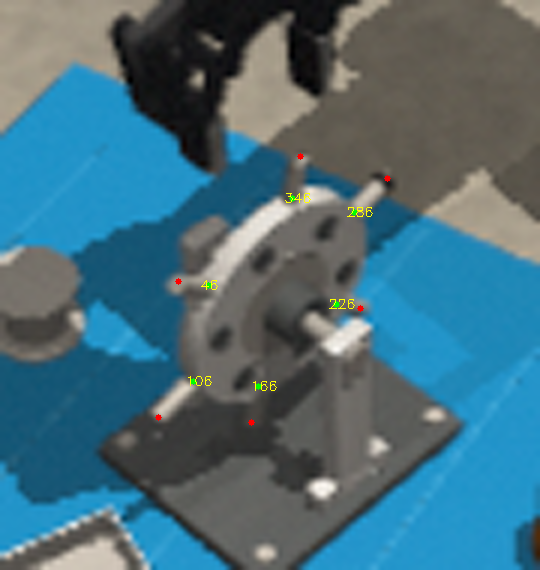

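```bash
python3 -m jog '[[-1.3,0.9,15,-0.12,0,0,60],[0,0.9,15,-0.12,0,0,60],[0,0.9,15,-0.12,0,0,60],[0,0.9,15,-0.12,0,0,60],[0,0.9,15,-0.12,0,0,60],[0,0.9,15,-0.12,0,0,60],[0,0.2,6,-0.05,0,0,60],[0,0,0,0,0,0,60],[0,12.3,0,0,0,0,60],[0,12.3,0,0,0,0,60],[0,12.3,0,0,0,0,60],[0,12.3,0,0,0,0,60],[0,0,0,0,0,0,0],[0,0,0,0,0,0,0],[0,0,0,0,0,0,0],[0,0,0,0,0,0,0],[0,0,0,0,0,0,0],[0,0,0,0,0,0,0]]'
cat > st.py <<'E'
from fit import *
import sys
s=bot.sense();d=s["tool_pos"]-H;y=s["eef_rot"][:,1]
a=np.degrees(np.arctan2(-y@X,-y@Z))
print("r",np.hypot(d@X,d@Z),"Y",d@Y,"pos ang",np.degrees(np.arctan2(d@X,d@Z)),"tool ang",a,s["width"],s["wrist_force"],s["joint_positions"],s["time"])
overlay("scene",a if len(sys.argv)<3 else float(sys.argv[2]),sys.argv[1])
E
python3 st.py pics/s13.png
```

```text
time: 12.53
tool_pos: [0.5601, -0.0457, 0.1723]
eef_rot: [[-0.207, -0.706, 0.677], [-0.978, 0.149, -0.143], [0.0, -0.692, -0.722]]
wrist_force: [5.8, -0.7, 6.4]
width: 0.087
r 0.0754019767496174 Y 6.673169692105721e-05 pos ang 46.08672043996407 tool ang 46.19781882708447 0.08736729717493559 [ 5.7543 -0.6726  6.3707] [-0.27    0.9191  0.8751 -0.0535  2.152  -0.0719] 12.5333
```

View pics/s13.png

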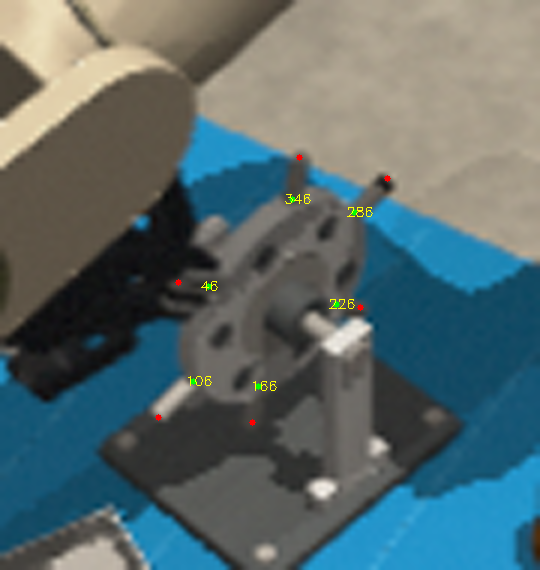

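```bash
python3 -m jog '[[0,0.5,-9,0.12,0,0,0],[0,0.5,-9,0.12,0,0,0],[0,0.5,-9,0.12,0,0,0],[0,0.5,-9,0.12,0,0,0],[0,0.5,-9,0.12,0,0,0],[0,0.5,-9,0.12,0,0,0],[0,0.5,-9,0.12,0,0,0]]'
python3 st.py pics/s14.png
python3 -m jog '[[0,0.5,-9,0.12,0,0,0],[0,0.5,-9,0.12,0,0,0],[0,0.5,-9,0.12,0,0,0],[0,0.5,-9,0.12,0,0,0],[0,0.5,-9,0.12,0,0,0],[0,0.5,-9,0.12,0,0,0],[0,0.5,-9,0.12,0,0,0],[0,0,0,0,0,0,0]]'
python3 st.py pics/s15.png
```

```text
time: 13.17
tool_pos: [0.5034, -0.0335, 0.1923]
eef_rot: [[-0.207, 0.034, 0.978], [-0.978, -0.007, -0.207], [-0.0, -0.999, 0.035]]
wrist_force: [8.6, -3.2, -28.3]
width: 0.088
r 0.07234839519270153 Y 0.00024276165366360485 pos ang -2.8787535291037076 tool ang -1.9942341657752676 0.08809714602370562 [  8.5652  -3.1687 -28.3026] [-0.3009  0.2962  1.6575  0.004   1.1533 -0.0936] 13.1667
time: 13.88
tool_pos: [0.4633, -0.0174, 0.1785]
eef_rot: [[-0.181, 0.65, 0.738], [-0.983, -0.1, -0.153], [-0.026, -0.753, 0.657]]
wrist_force: [-10.3, -16.9, 4.5]
width: 0.086
r 0.07454253811870971 Y 0.007709154315869085 pos ang -38.31027369239746 tool ang -41.07765578935162 0.08608593939775383 [-10.2899 -16.9494   4.4775] [-0.3685 -0.0128  2.2544  0.6351  0.2392 -0.7457] 13.8833
```

View pics/s15.png

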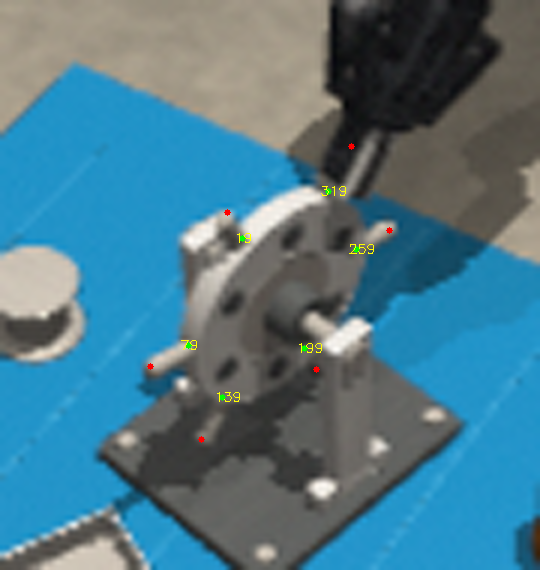

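```bash
python3 -m jog '[[0,0,0,0,0,0,60],[0,0,0,0,0,0,60],[0,0,0,0,0,0,60]]'
python3 st.py pics/s16.png -40
python3 -m jog '[[0,-12,0,0,0,0,60],[0,-12,0,0,0,0,60],[0,-12,0,0,0,0,60],[0,-12,0,0,0,0,60],[0,0,0,0,0,0,60]]'
python3 st.py pics/s17.png -40
```

```text
time: 14.18
tool_pos: [0.4635, -0.0152, 0.1781]
eef_rot: [[-0.177, 0.647, 0.742], [-0.984, -0.095, -0.152], [-0.028, -0.757, 0.653]]
wrist_force: [-0.2, 0.1, 0.5]
width: 0.506
r 0.07440575730012414 Y 0.009935044961450439 pos ang -38.65501617342489 tool ang -40.773330042299925 0.5057074937155407 [-0.2334  0.0892  0.4783] [-0.3645 -0.0114  2.2515  0.6242  0.2458 -0.7338] 14.1833
time: 14.65
tool_pos: [0.4322, -0.0104, 0.2158]
eef_rot: [[-0.176, 0.649, 0.74], [-0.984, -0.095, -0.151], [-0.027, -0.755, 0.655]]
wrist_force: [0.1, 0.4, 0.8]
width: 0.701
r 0.12359305995333175 Y 0.008068286058112766 pos ang -39.17390234268053 tool ang -40.92187946143889 0.7008248137952464 [0.0592 0.3997 0.8227] [-0.3915 -0.1743  2.2711  0.4461  0.3788 -0.5635] 14.65
```

View pics/s17.png

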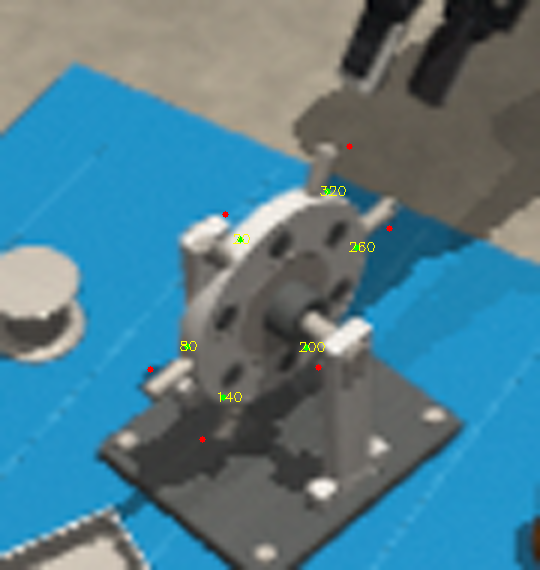

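```bash
python3 -m jog '[[4,0.9,14.7,-0.12,0,0,60],[4,0.9,14.7,-0.12,0,0,60],[0,0,0,0,0,0,60],[0,0,0,0,0,0,60],[0,0,0,0,0,0,60],[0,0,0,0,0,0,60],[0,0,0,0,0,0,60],[0,0,0,0,0,0,60],[0,0,0,0,0,0,60],[0,0,0,0,0,0,60],[0,0,0,0,0,0,60],[0,0,0,0,0,0,60]]'
python3 st.py pics/s18.png 35.5
python3 -m jog '[[0,0,0,0,0,0,60],[0,0,0,0,0,0,60],[0,0,0,0,0,0,60],[0,0,0,0,0,0,60],[0,0,0,0,0,0,60],[0,0,0,0,0,0,60],[0,0,0,0,0,0,60],[0,0,0,0,0,0,60]]'
python3 st.py pics/s19.png 35.5
python3 - <<'E'
from fit import *
from scipy.spatial.transform import Rotation as R
s=bot.sense()
g=np.radians(-24.5); y=-(np.sin(g)*X+np.cos(g)*Z); x=-Y; T=np.c_[x,y,np.cross(x,y)]
print(R.from_matrix(s["eef_rot"].T@T).as_rotvec())
t=H+.125*-y; print((t-s["tool_pos"])@s["eef_rot"])
E
```

```text
time: 15.7
tool_pos: [0.4549, -0.0233, 0.2305]
eef_rot: [[-0.177, 0.453, 0.874], [-0.984, -0.056, -0.17], [-0.028, -0.89, 0.455]]
wrist_force: [-0.4, -0.2, -1.2]
width: 0.705
r 0.12267046896474479 Y 0.0002238139583008235 pos ang -25.727006372789443 tool ang -27.04460667492652 0.7049066737916732 [-0.4001 -0.1524 -1.1833] [-0.3723 -0.06    2.033   0.1724  0.7151 -0.2918] 15.7
time: 16.42
tool_pos: [0.4549, -0.0233, 0.2305]
eef_rot: [[-0.177, 0.452, 0.874], [-0.984, -0.056, -0.17], [-0.028, -0.89, 0.455]]
wrist_force: [-0.8, 0.3, 0.2]
width: 0.704
r 0.12261351287849662 Y 0.00021817768150282066 pos ang -25.720549891185982 tool ang -27.033357338888965 0.7039653039655989 [-0.7881  0.3396  0.1734] [-0.3722 -0.0598  2.0328  0.1723  0.7152 -0.2917] 16.4167
[-0.0446  0.0153 -0.0386]
[ 0.0002 -0.0023  0.0027]
```

View pics/s18.png

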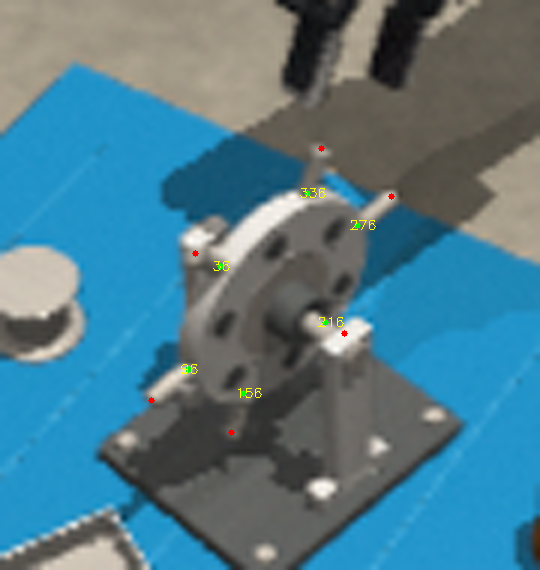

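View pics/s19.png

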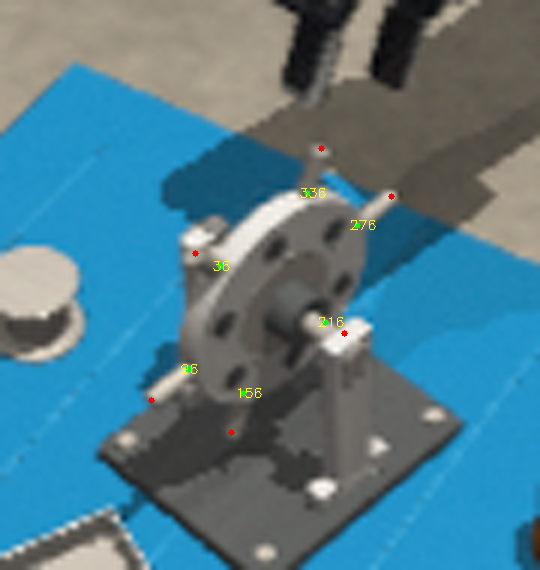

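```bash
python3 -m jog '[[0,-2.3,2.7,-0.0446,0.0153,-0.0386,60],[0,0,0,0,0,0,60],[0,12.4,0,0,0,0,60],[0,12.4,0,0,0,0,60],[0,12.4,0,0,0,0,60],[0,12.4,0,0,0,0,60],[0,0,0,0,0,0,0],[0,0,0,0,0,0,0],[0,0,0,0,0,0,0],[0,0,0,0,0,0,0],[0,0,0,0,0,0,0],[0,0,0,0,0,0,0]]'
python3 st.py pics/s20.png
python3 -m jog '[[0,0.5,9.2,-0.123,0,0,0],[0,0.5,9.2,-0.123,0,0,0],[0,0.5,9.2,-0.123,0,0,0],[0,0.5,9.2,-0.123,0,0,0],[0,0.5,9.2,-0.123,0,0,0],[0,0,0,0,0,0,0],[0,0,0,0,0,0,0],[0,0,0,0,0,0,0]]'
python3 st.py pics/s21.png 10.75
```

```text
time: 17.47
tool_pos: [0.4767, -0.0279, 0.1897]
eef_rot: [[-0.207, 0.408, 0.889], [-0.978, -0.086, -0.188], [0.0, -0.909, 0.417]]
wrist_force: [-3.1, 0.2, 6.8]
width: 0.088
r 0.07627885646532556 Y 0.0001586238121974982 pos ang -23.895444669975756 tool ang -24.630152347420953 0.08820917900808276 [-3.1187  0.162   6.7595] [-0.3316  0.0693  2.0092  0.0859  0.6378 -0.1813] 17.4667
time: 18.18
tool_pos: [0.5198, -0.0377, 0.1931]
eef_rot: [[-0.207, -0.184, 0.961], [-0.978, 0.038, -0.203], [0.001, -0.982, -0.188]]
wrist_force: [-1.2, -5.1, -11.6]
width: 0.088
r 0.0743303966920379 Y -0.00045221805854795896 pos ang 10.27360921554369 tool ang 10.80868746735129 0.08805373286092769 [ -1.1924  -5.0702 -11.5782] [-0.2895  0.4483  1.4471 -0.0166  1.4342 -0.0776] 18.1833
```

View pics/s21.png

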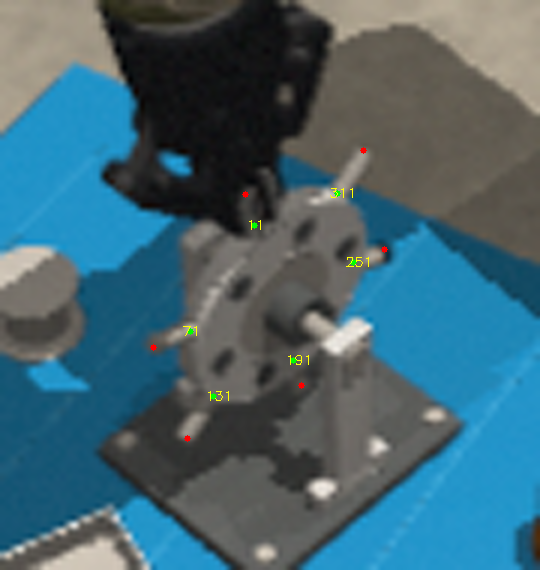

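```bash
python3 -m jog '[[0,0,0,0,0,0,0],[0,0,0,0,0,0,0],[0,0,0,0,0,0,0],[0,0,0,0,0,0,0]]'
python3 st.py pics/s22.png 10.75
python3 -c "
from workcell import bot
print(bot.sense()['qvel']); bot.job_done()"
```

```text
time: 18.57
tool_pos: [0.5193, -0.0376, 0.1932]
eef_rot: [[-0.207, -0.183, 0.961], [-0.978, 0.037, -0.203], [0.001, -0.982, -0.187]]
wrist_force: [-0.7, -5.5, -13.2]
width: 0.086
r 0.07434195102185873 Y -0.00044159358877690906 pos ang 9.902350617960103 tool ang 10.75859710154288 0.0864851415773408 [ -0.6598  -5.4729 -13.183 ] [-0.2896  0.4467  1.4491 -0.0165  1.4329 -0.0775] 18.5667
[-0.00032044  0.00159538 -0.00045835  0.0008164   0.0012236   0.00052314]
the job is handed in; nothing more can be done
```

View pics/s22.png

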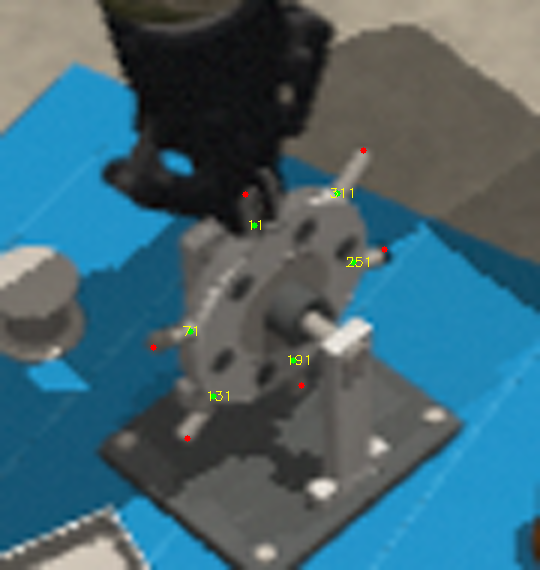

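I brought the rotor's heavy side to straight down by my estimate and handed the job in at about 18.6 s, with the fingers still pinching a pin. No verdict was reported.

**Finding the heavy side:** I turned the rotor by its pins and let it creep to rest from both sides. Angles are measured from straight up, positive towards the stand's +x.
- Creeping in the positive direction, the banded pin stuck at about 215.5°. A repeat after turning it back gave the same reading.
- Creeping in the negative direction, it stuck at about 286°.
- The midpoint is about 251°, so it sticks about 35° short of straight down on either side, within the stated 20–40°.

**Final state:** The banded pin shows at about 251° in the last picture. The pose did not change visibly over the last two pictures. Joint speeds were near zero, and the gripper was shut on the pin at its fixed grip force.

**Checks that were less clean:**
- I read the angles from small scene pictures, so they are good to about 2–3°.
- The wrist still felt about 14 N from the pinch.
- The wrist force reached about 43 N for a moment during one turn.
- Joint 3 read 0.187 during one retreat, against a listed lower limit of 0.19. I moved it back straight away and nothing was reported.
- I did not measure the bystanders again at the end. The arm stayed above them, and the spool and the part of the dish in view look unmoved.

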